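# Put the lacing chisels back in their fitted tray

### The arm

A 6-joint arm with a two-finger parallel gripper is mounted at the origin on the work surface. World frame = base frame: x ahead of the robot, y to its left, z up, the work surface at z = 0. Lengths are in m, angles in rad, forces in N, time in s.
With the tool pointing down it reaches from about 0.3 to 0.875 m from the base axis. Payload 4.2 kg.
Tool frame: the origin (TCP) lies at the very end of the fingers, on their centre line; the grasp point (between the pads) lies 19 mm behind it (manip.pinch_z is the z of the grasp point in the tool frame, in m); z points along the fingers, x is the direction in which the jaws open and shut, and the axes are right-handed (so a half turn about z gives the same grasp; the last joint's range is limited). The gripper opens to 85 mm and grips with 20 to 120 N. Pads are 22 mm wide; open, the fingers measure 114 mm over their backs; the gripper's body (76 mm by 85 mm) begins 54 mm behind the grasp point. The pads swing forward as they close: fully open they stand 13 mm farther back than shut.
Start: joints at [-1.201, 0.32, 1.565, -0, 1.257, -0.02], TCP at [0.219, -0.532, 0.231] pointing down, gripper open.
Joint ranges: [-3.11, 3.11], [-0.84, 2.01], [0.21, 2.61], [-1.34, 4.49], [0.05, 2.63], [-2.56, 2.56]. Speed limits (rad/s): [2.57, 2.57, 3.14, 3.14, 3.14, 3.14].

### API

Orientations are given as a 3x3 rotation matrix whose columns are the frame's x, y, z axes.
In Python, from plant import manip gives the robot as it stands. The module is installed in compiled form; this text tells all that it offers.
- The arm moves only by the tool play_rows, never from a script. Its argument "deltas" is one flat list of numbers, 5 for each row, row after row: the shift along the tool's x, y, z in cm, then the turn about the tool's z in degrees, then the gripper command: -1 is shut, 1 is fully open, values between are in proportion. In form: [dx, dy, dz, twist, hand, dx, dy, dz, twist, hand, ...]. A call has 1 to 8 rows; each row is the pose to reach, as a shift and turn from the pose commanded when the call began, along the tool's axes at that moment; what a row does not reach only later rows make up. A row lasts 1/12 s, in which the tool goes at most 41.7 mm and 7.16 degrees, less where a joint would pass 70% of its speed; a pose out of reach is approached as far as the arm can. A call with a gripper value outside its range is refused whole. The fingers move at their own pace and stop on an object; the grip force is fixed at half the most. Time passes only in rows, so rows that repeat a pose let the fingers close. It gives the time, the measured TCP pose, the force and the opening at its end, in the units of the state.
- manip.sense(): the state, without advancing time (a new reading comes with each control period).
- manip.camera(name): name is "side" or "top" or "wrist"; returns a dict with "frame" (420x560x3 uint8, red, green, blue), "fx", "fy", "cx", "cy" (pixels), "position" and "rotation" of the camera in the world; the wrist camera has in their place "hand_eye" (4x4, takes a point from camera to tool coordinates, whose origin is the TCP and whose axes are the tool frame's). Camera axes: x right, y down, z forward; pixel columns grow to the right and rows downward; lengths in m; the calibration is good to about 2 mm. The wrist camera is an equidistant fisheye: a pixel r from the principal point sees the ray r / f radians off the axis. A picture is of the moment at which its call begins: read the wrist's pose just before it. There is no depth.
- manip.sign_off(): hands the job in, once; it reports no verdict.
The state is a dict: "t": time; "qpos": joint angles; "qvel": joint speeds; "joint_efforts": joint torques, N m; "eef_pos": TCP position; "tool_rot": TCP orientation; "ft_force": force on the tool from outside, world axes, zero at the start; "ft_torque": the same for the moment, N m; "finger_gap": finger opening in m.
Only numpy, scipy, OpenCV 4.12 (cv2) and the standard library are available. Lean on these libraries where they do the work, as an engineer would, in place of code of your own. Each camera call takes 0.05 s, during which the arm holds its last target. There are 200 camera calls.

### The job

Put the three toothed lacing chisels away in the wooden tool tray: each one flat in the insert whose pocket is cut for its width, the two-toothed in the narrowest, the three-toothed in the middle one and the five-toothed in the widest, straight in it and centred, with the teeth inside the pocket and pointing at its closed end. Set them down without dropping them, and leave the two smooth-edged chisels, the mallet and the jar where they are.

Things in the scene. Friction and masses are not known exactly. Their poses are not given: they have to be found in the camera images.
- chisel2: Lacing chisel with 2 teeth, head 14.5 wide (mm). Lies flat on the bench: dark square steel shank 14 x 14 x 80, bright flat head 40 long, 7 thick, flush with the underside. Origin: centre of the head's underside; x runs from shank (x -100 to -20) to working edge (+20), z up. Balances within 15 of x = -40; grip there across y. 0.1-0.25 kg. Teeth 20 long.
- chisel3: Lacing chisel with 3 teeth, head 24.5 wide (mm). Lies flat on the bench: dark square steel shank 14 x 14 x 80, bright flat head 40 long, 7 thick, flush with the underside. Origin: centre of the head's underside; x runs from shank (x -100 to -20) to working edge (+20), z up. Balances within 15 of x = -40; grip there across y. 0.1-0.25 kg. Teeth 20 long.
- chisel5: Lacing chisel with 5 teeth, head 44.5 wide (mm). Lies flat on the bench: dark square steel shank 14 x 14 x 80, bright flat head 40 long, 7 thick, flush with the underside. Origin: centre of the head's underside; x runs from shank (x -100 to -20) to working edge (+20), z up. Balances within 15 of x = -40; grip there across y. 0.1-0.25 kg. Teeth 20 long.
- straight_blade: Look-alike chisel: smooth straight blade without teeth, head 34.5 wide (mm). Lies flat on the bench: dark square steel shank 14 x 14 x 80, bright flat head 40 long, 7 thick, flush with the underside. Origin: centre of the head's underside; x runs from shank (x -100 to -20) to working edge (+20), z up. Balances within 15 of x = -40; grip there across y. 0.1-0.25 kg.
- round_blade: Look-alike chisel: smooth rounded blade without teeth, head 44.5 wide (mm). Lies flat on the bench: dark square steel shank 14 x 14 x 80, bright flat head 40 long, 7 thick, flush with the underside. Origin: centre of the head's underside; x runs from shank (x -100 to -20) to working edge (+20), z up. Balances within 15 of x = -40; grip there across y. 0.1-0.25 kg.
- insert2: Narrowest pocket, 30 wide inside, for the two-toothed chisel (mm). Fixed in the tray, 72 from the next (order varies). Origin: pocket centre, on the underside, 6 above bench; chisel rests on its base 4 above that. Pocket's closed end is to +x (inner face x = 32), cheeks from x -15 to 38, 10 above base; base flat and open to x = -105 for the shank. Tray rim 12 above bench.
- insert3: Middle pocket, 40 wide inside, for the three-toothed chisel (mm). Fixed in the tray, 72 from the next (order varies). Origin: pocket centre, on the underside, 6 above bench; chisel rests on its base 4 above that. Pocket's closed end is to +x (inner face x = 32), cheeks from x -15 to 38, 10 above base; base flat and open to x = -105 for the shank. Tray rim 12 above bench.
- insert5: Widest pocket, 60 wide inside, for the five-toothed chisel (mm). Fixed in the tray, 72 from the next (order varies). Origin: pocket centre, on the underside, 6 above bench; chisel rests on its base 4 above that. Pocket's closed end is to +x (inner face x = 32), cheeks from x -15 to 38, 10 above base; base flat and open to x = -105 for the shank. Tray rim 12 above bench.
- mallet: Bystander: wooden mallet lying on the bench, head 56 diameter x 95 long, its axis along y, handle towards +x, 210 long. Origin under the middle of the head.
- jar: Bystander: closed jar of edge finish standing on the bench, 56 diameter, 65 high. Origin: centre of its underside.
Not all that is in view belongs to the job. What is shaped like the chisel5 but green is not meant.

How it is judged:
By the outcome, as a careful person would: the job done as asked, in the order asked, and still so for the second after the job is handed in, with the robot touching nothing.
It also fails if it takes over 96 s, if anything falls off the work surface, if the arm or the gripper's body presses on something with over 40 N, if the wrist force passes 120 N, or if a joint passes its speed limit or range.

## Working session

There is one attempt and no reset: what is moved stays moved. The work goes in short steps, Python scripts to look and compute and a tool call to move; the robot and the scene stay as the last step left them, time stands still between calls to the robot, and variables do not carry over. Pictures are saved under pics/ and viewed, about 12 in all and at most 16, crops included, and the job is handed in when it is done.

Besides the shell and the picture viewer there is one more tool, called after "Request:" as name(argument=value, ...) on one line, values as JSON. play_rows: Moves the arm, as the interface text tells. Its arguments: {"type":"object","properties":{"deltas":{"type":"array"}},"required":["deltas"]}

```bash
mkdir -p pics; cat > h.py <<'E'
import numpy as np, cv2
from plant import manip
def grab(n):
    s=manip.sense(); c=manip.camera(n); return s,c
def save(c,fn,box=None,scale=1):
    im=c["frame"][...,::-1]
    if box: im=im[box[1]:box[3],box[0]:box[2]]
    im=cv2.resize(im,None,fx=scale,fy=scale,interpolation=cv2.INTER_CUBIC)
    cv2.imwrite("pics/"+fn,im)
def ray(c,u,v,s=None):
    """origin, dirs in world"""
    u=np.atleast_1d(np.float64(u));v=np.atleast_1d(np.float64(v))
    a=(u-c["cx"])/c["fx"];b=(v-c["cy"])/c["fy"]
    if "hand_eye" in c:
        r=np.hypot(a,b)+1e-12
        d=np.stack([np.sin(r)*a/r,np.sin(r)*b/r,np.cos(r)],1)
        H=np.array(c["hand_eye"]);R=np.array(s["tool_rot"])
        return np.array(s["eef_pos"])+R@H[:3,3], d@(R@H[:3,:3]).T
    d=np.stack([a,b,np.ones_like(a)],1)
    return np.array(c["position"]), d@np.array(c["rotation"]).T
def onz(c,u,v,z,s=None):
    o,d=ray(c,u,v,s); return o+d*((z-o[2])/d[:,2])[:,None]
def proj(c,P,s=None):
    P=np.atleast_2d(P)
    if "hand_eye" in c:
        H=np.array(c["hand_eye"]);R=np.array(s["tool_rot"])
        o=np.array(s["eef_pos"])+R@H[:3,3];q=(P-o)@(R@H[:3,:3])
        rr=np.hypot(q[:,0],q[:,1])+1e-12;th=np.arctan2(rr,q[:,2])
        return np.stack([c["cx"]+c["fx"]*th*q[:,0]/rr,c["cy"]+c["fy"]*th*q[:,1]/rr],1)
    q=(P-np.array(c["position"]))@np.array(c["rotation"])
    return np.stack([c["cx"]+c["fx"]*q[:,0]/q[:,2],c["cy"]+c["fy"]*q[:,1]/q[:,2]],1)
E
python3 - <<'E'
from h import *
for n in("top","side","wrist"):
    s,c=grab(n); save(c,n+"0.png",scale=1.4)
    np.savez(n+"0.npz",**c)
    print(n,c["fx"],c["cx"],c["cy"],c.get("position"),c.get("rotation"),c.get("hand_eye"))
print(s, manip.pinch_z)
E
```

```text
top 385.8326593009418 275.58665472636466 211.02197420111108 [0.36645919 0.01401263 0.91113512] [[-0.01620742 -0.98189683  0.18872184]
 [-0.99948654  0.01069232 -0.03020498]
 [ 0.02764029 -0.18911448 -0.98156596]] None
side 500.1389286851654 278.8681149772322 197.49789387416843 [0.1601541  0.99631218 0.76304614] [[-0.93378829 -0.19952173  0.2970362 ]
 [-0.35779712  0.53117378 -0.76800757]
 [-0.00454364 -0.82343518 -0.56739216]] None
wrist 325.19226210127806 282.14907942843524 209.62348232490663 None None [[ 9.99999746e-01 -3.08799204e-04 -6.41853712e-04 -2.29708072e-05]
 [ 4.96516011e-04  9.48316588e-01  3.17325388e-01 -8.17996112e-02]
 [ 5.10690695e-04 -3.17325626e-01  9.48316501e-01 -1.41842726e-01]
 [ 0.00000000e+00  0.00000000e+00  0.00000000e+00  1.00000000e+00]]
{'t': 0.1, 'qpos': array([-1.20097365e+00,  3.20222603e-01,  1.56556215e+00,  4.24157009e-06,
        1.25738941e+00, -2.00550389e-02]), 'qvel': array([-0.00060161, -0.00121066, -0.00219099, -0.00133425, -0.00158437,
        0.0008113 ]), 'joint_efforts': array([ 1.25281087e-03, -4.16408265e+01, -2.34704071e+01,  1.90013799e-05,
        4.88283797e-03,  7.33524899e-06]), 'eef_pos': array([ 0.21836183, -0.53146318,  0.23056743]), 'tool_rot': array([[ 3.80073651e-01, -9.24956052e-01, -5.67872785e-04],
       [-9.24954875e-01, -3.80074074e-01,  1.47603966e-03],
       [-1.58110553e-03, -3.57470807e-05, -9.99998749e-01]]), 'ft_force': array([-0.01163753, -0.18853047,  0.38164156]), 'ft_torque': array([-0.03313089,  0.00685363,  0.02659806]), 'finger_gap': 0.08538856301754416} -0.0187
```

View pics/top0.png

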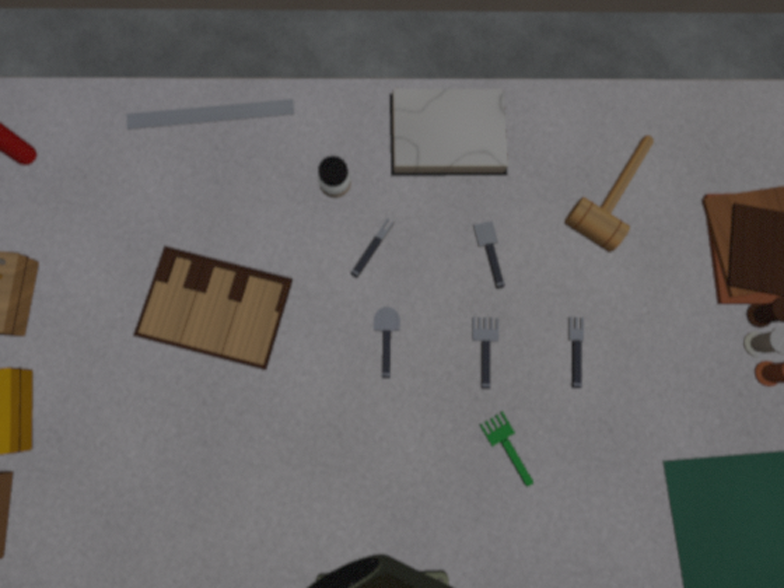

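View pics/side0.png

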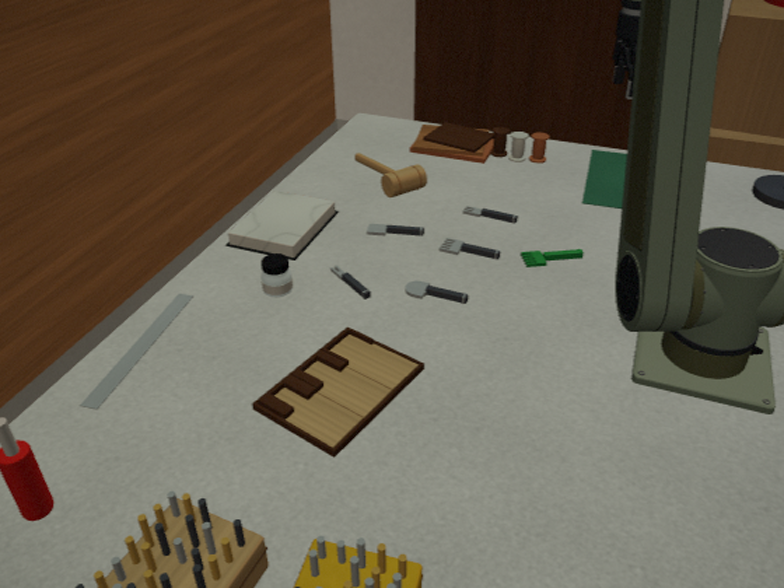

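The top view (px in the 1.4x picture) shows these candidates:
- two-toothed: (388,228)
- three-toothed: (576,328)
- five-toothed: (485,328)
- straight blade: (486,233)
- round blade: (387,318)
- green look-alike fork: (500,428)

The tray is at (213,307) with its closed ends up (+x). I choose the three grey toothed ones. Next is one close crop to check that, and the measurements.

```bash
python3 - <<'E'
from h import *
c=dict(np.load("top0.npz",allow_pickle=True)); 
c["frame"]=c["frame"]
im=c["frame"].astype(int)
a=cv2.resize(im[145:290,245:430].astype(np.uint8),None,fx=3.2,fy=3.2,interpolation=cv2.INTER_CUBIC)
b=cv2.resize(im[170:270,90:215].astype(np.uint8),None,fx=4.2,fy=4.2,interpolation=cv2.INTER_CUBIC)
cv2.imwrite("pics/cropA.png",a[...,::-1]); cv2.imwrite("pics/cropB.png",b[...,::-1])
g=im.max(2)
m=((g<75)).astype(np.uint8); m[:, :]*=1
n,l,st,ce=cv2.connectedComponentsWithStats(m)
bg=cv2.medianBlur(c["frame"],51)
for i in range(1,n):
    x,y,w,h,A=st[i]
    if 60<A<700 and 240<ce[i][0]<430 and 140<ce[i][1]<290:
        v,u=np.nonzero(l==i); P=onz(c,u,v,0.012)[:,:2]
        mu=P.mean(0); w_,V=np.linalg.eigh(np.cov(P.T)); t=(P-mu)@V[:,1]
        print(ce[i].round(1),A,"ctr",mu.round(4),"len",np.ptp(t).round(4),"yaw",np.degrees(np.arctan2(V[1,1],V[0,1])).round(1))
E
```

```text
[418.2 165.7] 161 ctr [ 0.6489 -0.3656] len 0.0955 yaw 48.5
[261.7 182.4] 163 ctr [0.6098 0.0186] len 0.0798 yaw 147.2
[352.5 189.1] 186 ctr [ 0.5913 -0.2004] len 0.0797 yaw -168.8
[275.6 250.7] 163 ctr [ 0.4453 -0.0121] len 0.0699 yaw 177.8
[346.5 258.8] 191 ctr [ 0.4242 -0.1771] len 0.0769 yaw 176.6
[411.  259.1] 219 ctr [ 0.4214 -0.329 ] len 0.0778 yaw 174.2
```

View pics/cropA.png

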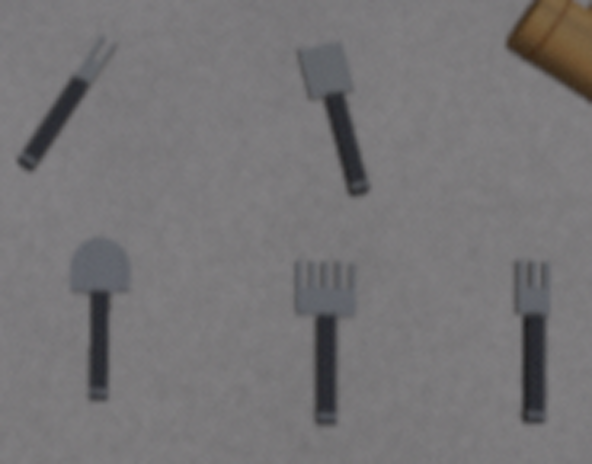

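View pics/cropB.png

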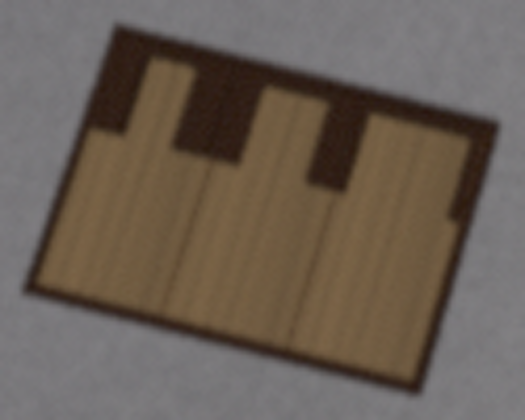

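Crop A confirms the choice: two-toothed at the upper left, five-toothed at the lower middle, three-toothed at the lower right. Crop B shows the pockets, left to right, as narrow, middle, wide. I'll fly towards chisel2.

```bash
cat >> h.py <<'E'
def move(p,heading=None):
    """shift (cm, tool axes) and twist (deg) from the present pose to TCP p, tool y along heading (deg)"""
    s=manip.sense(); R=np.array(s["tool_rot"]); d=R.T@(np.array(p)-s["eef_pos"])*100
    cur=np.degrees(np.arctan2(R[1,1],R[0,1])); tw=0 if heading is None else -((heading-cur+180)%360-180)
    print("MOVE",d.round(2),"twist",round(tw,1),"from",np.round(s["eef_pos"],4),"head",round(cur,2),"t",s["t"])
E
python3 -c "
from h import *
move([.627,.008,.15],-32.8)"
```

```text
MOVE [-34.37 -58.3    8.12] twist -124.9 from [ 0.2184 -0.5315  0.2307] head -157.67 t 0.15
```

Request:
play_rows(deltas=[-34.4,-58.3,3,-125,1,-34.4,-58.3,3,-125,1,-34.4,-58.3,3,-125,1,-34.4,-58.3,3,-125,1,-34.4,-58.3,3,-125,1,-34.4,-58.3,3,-125,1,-34.4,-58.3,3,-125,1,-34.4,-58.3,3,-125,1])

```text
t: 0.82
eef_pos: [0.4202, -0.2645, 0.2164]
tool_rot: [[0.985, -0.174, -0.0], [-0.174, -0.985, -0.0], [-0.0, 0.0, -1.0]]
ft_force: [-0.0, -0.5, 0.7]
finger_gap: 0.0853
```

```bash
python3 -c "
from h import *
move([.627,.008,.15],-32.8)"
```

```text
MOVE [ 15.62 -30.44   6.64] twist -67.2 from [ 0.4202 -0.2645  0.2164] head -100.03 t 0.8167
```

Request:
play_rows(deltas=[15.6,-30.4,6.6,-67,1,15.6,-30.4,6.6,-67,1,15.6,-30.4,6.6,-67,1,15.6,-30.4,6.6,-67,1,15.6,-30.4,6.6,-67,1,15.6,-30.4,6.6,-67,1,15.6,-30.4,6.6,-67,1,15.6,-30.4,6.6,-67,1])

```text
t: 1.48
eef_pos: [0.6196, -0.0049, 0.1526]
tool_rot: [[0.678, 0.735, -0.001], [0.735, -0.678, -0.0], [-0.001, -0.0, -1.0]]
ft_force: [0.6, -1.3, -0.1]
finger_gap: 0.0851
```

```bash
python3 -c "
from h import *
move([.627,.008,.15],-32.8)"
```

```text
MOVE [ 1.45 -0.33  0.26] twist -9.9 from [ 0.6196 -0.0049  0.1526] head -42.7 t 1.4833
```

Request:
play_rows(deltas=[1.4,-0.3,0.3,-10,1,1.4,-0.3,0.3,-10,1,1.4,-0.3,0.3,-10,1,1.4,-0.3,0.3,-10,1])

```text
t: 1.82
eef_pos: [0.626, 0.0056, 0.1499]
tool_rot: [[0.547, 0.837, -0.001], [0.837, -0.547, -0.0], [-0.001, -0.001, -1.0]]
ft_force: [-0.7, -0.5, 0.1]
finger_gap: 0.0857
```

```bash
cat >> h.py <<'E'
def shank(c,s,approx,z=.012,thr=None,rad=.075):
    """dark shank near approx xy, measured in the wrist picture; prints centre, yaw"""
    g=c["frame"].max(2); v,u=np.mgrid[0:g.shape[0],0:g.shape[1]]
    o,d=ray(c,u.ravel(),v.ravel(),s)
    t=(z-o[2])/np.minimum(d[:,2],-1e-3); P=(o+d*t[:,None])[:,:2]
    ok=(np.hypot(*(P-approx).T)<rad)&(d[:,2]<-.1)
    gg=np.where(ok.reshape(g.shape),g,255).astype(np.uint8)
    if thr is None: thr,_=cv2.threshold(g.ravel()[ok],0,255,cv2.THRESH_OTSU)
    m=cv2.morphologyEx((gg<thr).astype(np.uint8),cv2.MORPH_OPEN,np.ones((3,3)))
    n,l,st,ce=cv2.connectedComponentsWithStats(m)
    for i in np.argsort(-st[1:,4])[:3]+1:
        Q=P.reshape(*g.shape,2)[l==i].astype(np.float32)
        (cx,cy),(w,h),a=cv2.minAreaRect(Q*1000)
        yaw=a if w>h else a+90
        mu=Q.mean(0); V=np.linalg.eigh(np.cov(Q.T))[1][:,1]; yp=np.degrees(np.arctan2(V[1],V[0]))
        print("thr",thr,"A",st[i,4],"px",ce[i].round(0),"rect ctr",round(cx/1e3,4),round(cy/1e3,4),"size",sorted((round(w,1),round(h,1))),"yaw",round(yaw,1),"pca",mu.round(4),yp.round(1))
E
python3 -c "
from h import *
s,c=grab('wrist'); save(c,'w1.png',scale=1.4); np.savez('w1.npz',**c); print(s['eef_pos'])
shank(c,s,[.61,.0186])
move([.627,.008,.15],-32.8)"
```

```text
[0.62599327 0.00555688 0.14986567]
thr 136.0 A 1251 px [285. 174.] rect ctr 0.6116 0.0187 size [13.3, 72.6] yaw 146.7 pca [0.6102 0.0193] 146.6
thr 136.0 A 105 px [286. 129.] rect ctr 0.5768 0.0413 size [5.2, 12.8] yaw 56.9 pca [0.5769 0.0413] 57.5
MOVE [ 0.3  -0.07  0.02] twist -0.4 from [0.6259 0.0051 0.1502] head -33.17 t 1.8667
```

View pics/w1.png

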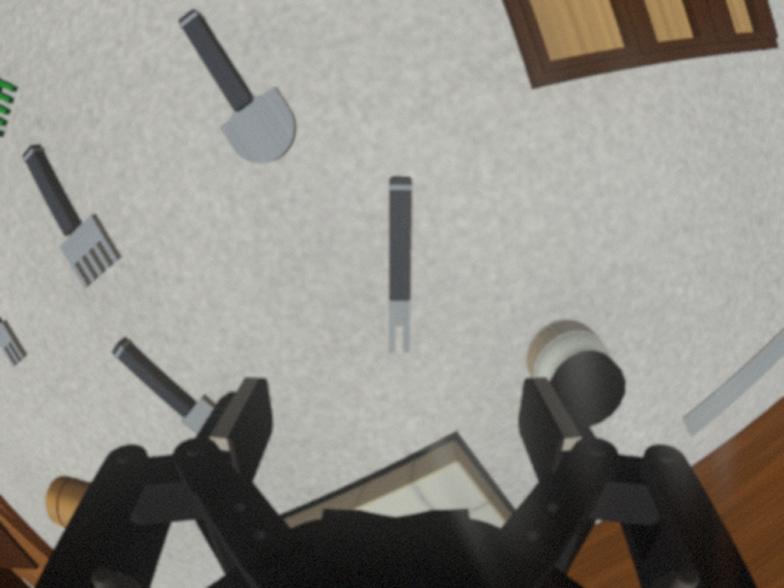

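The wrist view shows chisel2 centred at (400,265) with its teeth down, and the jar at (577,372) beside the right finger. I'll check jar clearance and go in with the gripper partly open.

```bash
python3 -c "
from h import *
c=dict(np.load('top0.npz',allow_pickle=True))
print('jar',onz(c,[333/1.4],[171/1.4],.065), onz(c,[335/1.4],[182/1.4],.01))
# tray corners from crop B
q=np.array([[117,25],[497,122],[418,392],[27,292]])/4.2+[90,170]
P=onz(c,q[:,0],q[:,1],.012);print(P.round(4)); e=np.roll(P,-1,0)-P; print(np.linalg.norm(e,axis=1).round(4),np.degrees(np.arctan2(e[:,1],e[:,0])).round(1))
s=manip.sense();print('jar in tool',np.array(s['tool_rot']).T@(onz(c,[333/1.4],[171/1.4],.065)[0]-[.6255,.0095,.05]))
move([.6255,.0095,.05],-33.3);move([.6255,.0095,.004],-33.3)"
```

```text
jar [[0.74108194 0.07254019 0.065     ]] [[0.74471371 0.07277398 0.01      ]]
[[0.6287 0.3618 0.012 ]
 [0.5701 0.1458 0.012 ]
 [0.419  0.1863 0.012 ]
 [0.4768 0.4016 0.012 ]]
[0.2239 0.1564 0.2229 0.1571] [-105.2  165.    75.   -14.7]
jar in tool [ 0.11600301  0.06224327 -0.01507738]
MOVE [ 0.35 -0.27 10.02] twist 0.1 from [0.6259 0.0051 0.1502] head -33.17 t 1.8667
MOVE [ 0.35 -0.27 14.62] twist 0.1 from [0.6259 0.0051 0.1502] head -33.17 t 1.8667
```

Request:
play_rows(deltas=[0.35,-0.3,4,0,0,0.35,-0.3,8,0,0,0.35,-0.3,11,0,0,0.35,-0.3,13,0,0,0.35,-0.3,14,0,0,0.35,-0.3,14.5,0,0,0.35,-0.3,14.5,0,0,0.35,-0.3,14.5,0,0])

```text
t: 2.53
eef_pos: [0.6267, 0.0096, 0.0067]
tool_rot: [[0.546, 0.837, 0.002], [0.837, -0.546, -0.0], [0.001, 0.002, -1.0]]
ft_force: [0.5, 0.2, -0.1]
finger_gap: 0.0426
```

```bash
python3 -c "
from h import *
move([.6255,.0095,.004],-33.3)
s,c=grab('wrist'); save(c,'w2.png',(150,150,410,420),2.2)"
```

```text
MOVE [-0.08 -0.09  0.27] twist 0.2 from [0.6267 0.0096 0.0067] head -33.12 t 2.5333
```

View pics/w2.png

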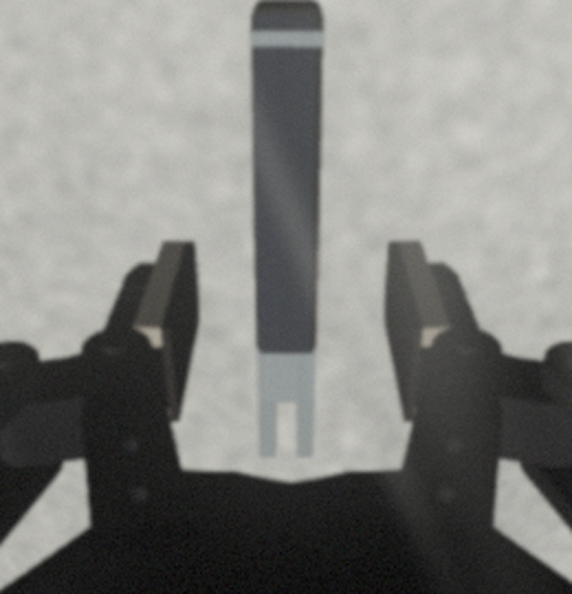

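The fingers straddle the shank, which is at (287,200) in the crop. Next: close, wait, lift.

Request:
play_rows(deltas=[0,-0.1,0.2,0,-1,0,-0.1,0.2,0,-1,0,-0.1,0.2,0,-1,0,-0.1,0.2,0,-1,0,-0.1,0.2,0,-1,0,-0.1,0.2,0,-1,0,-0.1,-1,0,-1,0,-0.1,-4,0,-1])

```text
t: 3.25
eef_pos: [0.6216, 0.0106, 0.0421]
tool_rot: [[0.546, 0.838, -0.009], [0.838, -0.546, -0.0], [-0.005, -0.008, -1.0]]
ft_force: [0.7, -0.2, -1.3]
finger_gap: 0.0118
```

```bash
python3 -c "
from h import *
move([.48,.28,.2],-15)"
```

```text
MOVE [ 14.77 -26.69 -15.65] twist -18.1 from [0.6216 0.0106 0.0421] head -33.08 t 3.25
```

Request:
play_rows(deltas=[0,0,-5,0,-1,4,-3,-10,-4,-1,8,-6,-12,-8,-1,12,-9,-12,-12,-1,16,-12,-12,-16,-1,18,-15,-12,-18,-1,19,-18,-12,-18,-1,19,-18,-12,-18,-1])

```text
t: 3.92
eef_pos: [0.5767, 0.2703, 0.166]
tool_rot: [[0.26, 0.966, 0.0], [0.966, -0.26, 0.001], [0.001, 0.0, -1.0]]
ft_force: [-0.3, -0.3, -1.8]
finger_gap: 0.0119
```

```bash
python3 -c "
from h import *
move([.572,.261,.17],-15)"
```

```text
MOVE [-1.02 -0.21 -0.41] twist -0.0 from [0.5767 0.2703 0.166 ] head -15.05 t 3.9167
```

Request:
play_rows(deltas=[0,0,0,0,-1,0,0,0,0,-1,0,0,0,0,-1])

```text
t: 4.17
eef_pos: [0.5775, 0.2678, 0.1654]
tool_rot: [[0.259, 0.966, 0.0], [0.966, -0.259, -0.001], [-0.001, 0.0, -1.0]]
ft_force: [0.2, 0.1, -1.5]
finger_gap: 0.0116
```

```bash
python3 -c "
from h import *
s,c=grab('wrist'); save(c,'w3.png',scale=1.4); np.savez('w3.npz',**c)
import pickle;pickle.dump((s,c),open('w3.pkl','wb'))
# predicted pocket landmarks
h=np.radians(-15);ex=np.array([np.cos(h),np.sin(h)]);ey=np.array([-ex[1],ex[0]]);o=np.array([.5561,.2652])
for y0,w in((72,30),(0,40),(-72,60)):
  for x in(32,-15):
    for sg in(1,-1):
      p=o+ex*x/1e3+ey*(y0+sg*w/2)/1e3; print(y0,x,sg,(proj(c,[*p,.020],s)*1.4).round(0))
print(s['eef_pos'])"
```

```text
72 32 1 [[511. 290.]]
72 32 -1 [[468. 290.]]
72 -15 1 [[516. 221.]]
72 -15 -1 [[471. 220.]]
0 32 1 [[413. 290.]]
0 32 -1 [[353. 290.]]
0 -15 1 [[414. 220.]]
0 -15 -1 [[351. 220.]]
-72 32 1 [[320. 290.]]
-72 32 -1 [[236. 290.]]
-72 -15 1 [[317. 220.]]
-72 -15 -1 [[230. 223.]]
[0.57748016 0.26782172 0.16542492]
```

View pics/w3.png

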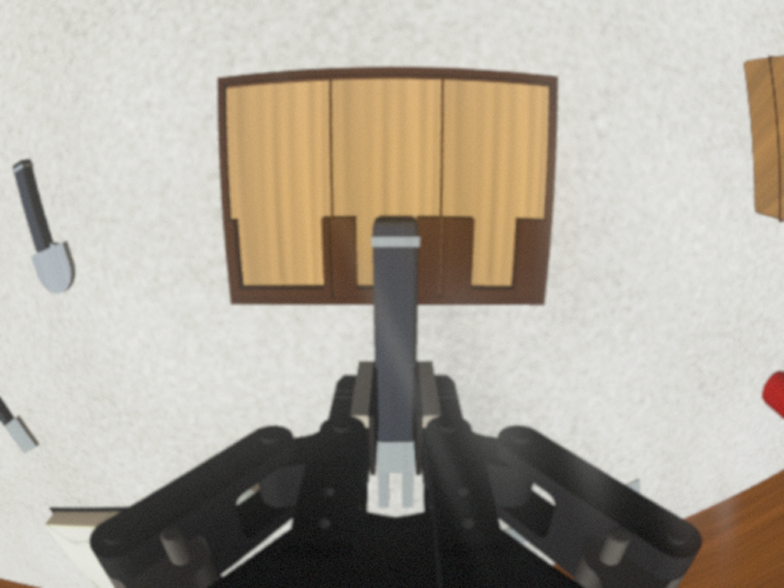

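```bash
python3 - <<'E'
from h import *
import pickle
s,c=pickle.load(open('w3.pkl','rb')); t=dict(np.load('top0.npz',allow_pickle=True))
h=np.radians(-15);ex=np.array([np.cos(h),np.sin(h)]);ey=np.array([-ex[1],ex[0]]);o=np.array([.5561,.2652])
def rect(cam,S,z):
    X,Y=np.meshgrid(np.arange(-130,60,.5),np.arange(-130,130,.5),indexing='ij')
    p=o+(X[...,None]*ex+Y[...,None]*ey)/1e3
    uv=proj(cam,np.dstack([p,np.full(X.shape,z)]).reshape(-1,3),S).astype(np.float32).reshape(*X.shape,2)
    return cv2.remap(cam["frame"],uv[...,0],uv[...,1],cv2.INTER_LINEAR).astype(float)[...,0]-0, X[:,0],Y[0]
for nm,cam,S in(("wrist",c,s),("top",t,None)):
    for lo,hi in((-95,-60),(-55,-25)):
        I,xs,ys=rect(cam,S,.010); pr=I[(xs>lo)&(xs<hi)].mean(0); out=[]
        for g in(36,-36):
            k=np.abs(ys-g)<7; q=pr[k]; base=np.percentile(q,70); w=np.clip(base-q-3,0,None); out.append((ys[k]*w).sum()/w.sum())
        I,xs,ys=rect(cam,S,.012); pr=I[(xs>lo)&(xs<hi)].mean(0)
        for g in(112,-112):
            k=np.abs(ys-g)<8; d=np.abs(np.gradient(pr[k])); d[d<d.max()*.4]=0; out.append((ys[k]*d).sum()/d.sum())
        print(nm,lo,"seams/outer",np.round(out,2))
    I,xs,ys=rect(cam,S,.010)
    for a,b in((20,32),(-38,-25),(54,68)):
        pr=I[:,(ys>a)&(ys<b)].mean(1); k=np.abs(xs+15)<8; d=np.abs(np.gradient(pr[k])); d[d<d.max()*.4]=0
        print(nm,"cheek front",a,((xs[k]*d).sum()/d.sum()).round(2))
    I,xs,ys=rect(cam,S,.012); pr=I[:,np.abs(ys)<100].mean(1)
    k=np.abs(xs+111)<7; d=np.clip(-np.gradient(pr[k]),0,None); d[d<d.max()*.4]=0; print(nm,"rear outer",((xs[k]*d).sum()/d.sum()).round(2))
E
```

```text
wrist -95 seams/outer [  38.3   -33.36  111.98 -109.05]
wrist -55 seams/outer [  38.11  -33.53  111.87 -109.07]
wrist cheek front 20 -16.44
wrist cheek front -38 -16.53
wrist cheek front 54 -16.2
wrist rear outer -114.18
top -95 seams/outer [  38.85  -33.33  112.49 -109.94]
top -55 seams/outer [  38.34  -33.71  112.34 -109.98]
top cheek front 20 -15.14
top cheek front -38 -15.35
top cheek front 54 -14.72
top rear outer -113.21
```

```bash
python3 - <<'E'
from h import *
import pickle
s,c=pickle.load(open('w3.pkl','rb')); t=dict(np.load('top0.npz',allow_pickle=True))
h=np.radians(-15);ex=np.array([np.cos(h),np.sin(h)]);ey=np.array([-ex[1],ex[0]]);o=np.array([.5561,.2652])
for nm,cam,S in(("wrist",c,s),("top",t,None)):
    cp=ray(cam,0,0,S)[0]; print(nm,"cam y",((cp[:2]-o)@ey*1e3).round(1))
    for lo,hi in((-11,5),(8,26)):
      r=[]
      for yc,w in((72,30),(0,40),(-72,60)):
        for sg in(1,-1):
          e=yc+sg*w/2+2
          for z in(.010,.020):
            X,Y=np.meshgrid(np.arange(lo,hi,.5),np.arange(e-8,e+8,.25),indexing='ij')
            p=o+(X[...,None]*ex+Y[...,None]*ey)/1e3
            uv=proj(cam,np.dstack([p,np.full(X.shape,z)]).reshape(-1,3),S).astype(np.float32).reshape(*X.shape,2)
            pr=cv2.remap(cam["frame"],uv[...,0],uv[...,1],cv2.INTER_LINEAR).astype(float)[...,0].mean(0)
            d=-sg*np.gradient(pr); d[d<d.max()*.5]=0; r.append((yc,sg*w/2,z,round(((Y[0]*d).sum()/d.sum())-yc-sg*w/2,2)))
      print(nm,lo,[x for x in r])
E
```

```text
wrist cam y 8.3
wrist -11 [(72, 15.0, 0.01, np.float64(2.12)), (72, 15.0, 0.02, np.float64(-0.62)), (72, -15.0, 0.01, np.float64(3.59)), (72, -15.0, 0.02, np.float64(1.77)), (0, 20.0, 0.01, np.float64(4.77)), (0, 20.0, 0.02, np.float64(4.07)), (0, -20.0, 0.01, np.float64(2.14)), (0, -20.0, 0.02, np.float64(2.92)), (-72, 30.0, 0.01, np.float64(0.77)), (-72, 30.0, 0.02, np.float64(2.48)), (-72, -30.0, 0.01, np.float64(2.1)), (-72, -30.0, 0.02, np.float64(5.73))]
wrist 8 [(72, 15.0, 0.01, np.float64(2.14)), (72, 15.0, 0.02, np.float64(-0.6)), (72, -15.0, 0.01, np.float64(3.49)), (72, -15.0, 0.02, np.float64(1.74)), (0, 20.0, 0.01, np.float64(0.15)), (0, 20.0, 0.02, np.float64(1.81)), (0, -20.0, 0.01, np.float64(2.15)), (0, -20.0, 0.02, np.float64(2.94)), (-72, 30.0, 0.01, np.float64(0.72)), (-72, 30.0, 0.02, np.float64(2.36)), (-72, -30.0, 0.01, np.float64(1.98)), (-72, -30.0, 0.02, np.float64(5.62))]
top cam y -291.7
top -11 [(72, 15.0, 0.01, np.float64(2.86)), (72, 15.0, 0.02, np.float64(-1.47)), (72, -15.0, 0.01, np.float64(6.22)), (72, -15.0, 0.02, np.float64(2.16)), (0, 20.0, 0.01, np.float64(2.75)), (0, 20.0, 0.02, np.float64(-0.76)), (0, -20.0, 0.01, np.float64(4.76)), (0, -20.0, 0.02, np.float64(1.82)), (-72, 30.0, 0.01, np.float64(2.65)), (-72, 30.0, 0.02, np.float64(-0.12)), (-72, -30.0, 0.01, np.float64(3.68)), (-72, -30.0, 0.02, np.float64(1.54))]
top 8 [(72, 15.0, 0.01, np.float64(2.95)), (72, 15.0, 0.02, np.float64(-1.36)), (72, -15.0, 0.01, np.float64(6.14)), (72, -15.0, 0.02, np.float64(2.23)), (0, 20.0, 0.01, np.float64(2.81)), (0, 20.0, 0.02, np.float64(-0.68)), (0, -20.0, 0.01, np.float64(4.98)), (0, -20.0, 0.02, np.float64(1.98)), (-72, 30.0, 0.01, np.float64(2.52)), (-72, 30.0, 0.02, np.float64(-0.24)), (-72, -30.0, 0.01, np.float64(3.65)), (-72, -30.0, 0.02, np.float64(1.53))]
```

```bash
cat >> h.py <<'E'
def ontool(c,u,v,zt):
    """point in tool coordinates on the plane tool z = zt"""
    s={"eef_pos":np.zeros(3),"tool_rot":np.eye(3)}; return onz(c,u,v,zt,s)
PK={2:(.5744,.3370),3:(.5555,.2675),5:(.5366,.1980)}; TH=-15.2
def place(k,xo,yo,z,back=0):
    """TCP for pocket k when the chisel origin lies xo,yo (m) from TCP along chisel x / y(left)"""
    h=np.radians(TH);ex=np.array([np.cos(h),np.sin(h)]);ey=np.array([-ex[1],ex[0]])
    p=np.array(PK[k])-ex*xo-ey*yo; print("TCP",p.round(4)); move([*p,z],TH)
E
python3 -c "
from h import *
import pickle
s,c=pickle.load(open('w3.pkl','rb'))
g=c['frame'].astype(float).mean(2)
print('col',g[165:385:4,283].round(0))
for v in(190,220,250,300):
  r=g[v,258:308]; d=np.gradient(r); print(v,258+d[:25].argmin(),283+d[25:].argmax())
print(ontool(c,[396/1.4,396/1.4],[442/1.4,508/1.4],-.0093).round(4))
place(2,.040,0,.05);place(2,.040,0,.016)"
```

```text
col [ 84. 147. 176.  99.  82.  83.  83.  82.  82.  82.  84.  83.  86.  85.
  85.  86.  86.  94.  96.  99.  98. 102.  99.  99.  97.  92.  89.  88.
  82.  79.  82.  80.  79.  78.  77.  79.  79.  78. 170. 177. 177. 177.
 177. 185. 207. 206. 211. 215. 216. 209. 205. 113.  32.  32.  26.]
190 266 303
220 267 298
250 267 297
300 263 301
[[ 0.0005  0.019  -0.0093]
 [ 0.0005  0.0533 -0.0093]]
TCP [0.5358 0.3475]
MOVE [ 6.67 -6.15 11.53] twist 0.1 from [0.5778 0.2671 0.1653] head -15.1 t 4.2167
TCP [0.5358 0.3475]
MOVE [ 6.68 -6.15 14.93] twist 0.1 from [0.5778 0.2671 0.1653] head -15.1 t 4.2167
```

Request:
play_rows(deltas=[3,-3,0,0,-1,6.6,-6.05,3,0,-1,6.6,-6.05,6,0,-1,6.6,-6.05,9,0,-1,6.6,-6.05,11,0,-1,6.6,-6.05,11.5,0,-1,6.6,-6.05,11.5,0,-1,6.6,-6.05,11.5,0,-1])

```text
t: 4.88
eef_pos: [0.5378, 0.3469, 0.0513]
tool_rot: [[0.262, 0.965, 0.002], [0.965, -0.262, 0.001], [0.001, 0.001, -1.0]]
ft_force: [-0.3, 0.6, -1.3]
finger_gap: 0.012
```

```bash
python3 -c "
from h import *
s,c=grab('wrist'); save(c,'w4.png',scale=1.4); print(s['eef_pos'],s['ft_force'])
place(2,.039,.0005,.015)"
```

```text
[0.53781185 0.34688558 0.05127927] [-0.28035116  0.56965734 -1.29355279]
TCP [0.5366 0.3467]
MOVE [-0.1  -0.14  3.71] twist 0.0 from [0.5381 0.3473 0.0521] head -15.16 t 4.9333
```

View pics/w4.png

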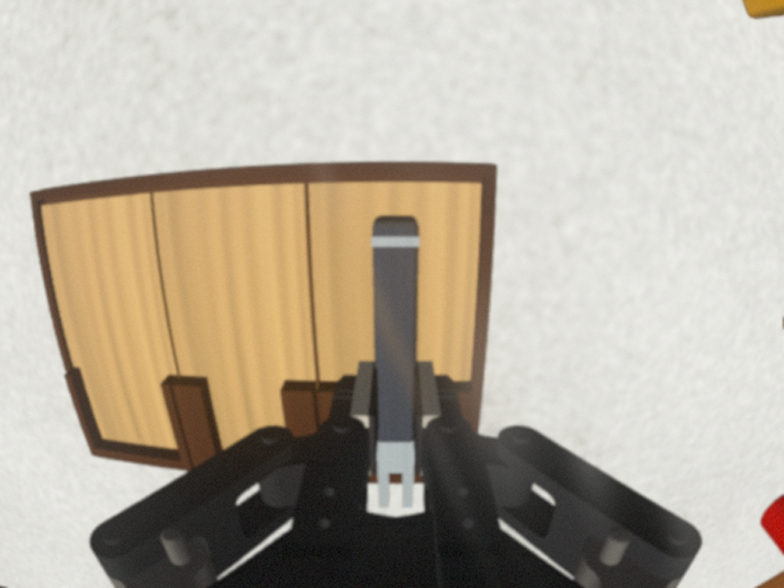

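Request:
play_rows(deltas=[-0.1,-0.1,1.2,0,-1,-0.1,-0.1,2.4,0,-1,-0.1,-0.1,3.1,0,-1,-0.1,-0.1,3.5,0,-1,-0.1,-0.1,3.6,0,-1,-0.1,-0.1,3.6,0,-1,-0.1,-0.1,3.6,0,-1])

```text
t: 5.52
eef_pos: [0.5355, 0.347, 0.0146]
tool_rot: [[0.26, 0.966, 0.001], [0.966, -0.26, 0.0], [0.001, 0.001, -1.0]]
ft_force: [-0.3, 0.8, -2.0]
finger_gap: 0.0121
```

```bash
python3 -c "
from h import *
print(manip.sense()['ft_force'],manip.sense()['ft_torque'])
place(2,.039,.0005,.015)"
```

```text
[-0.31698601  0.84793379 -2.0025386 ] [ 0.01469556 -0.01615585  0.00975959]
TCP [0.5366 0.3467]
MOVE [ 0.01  0.11 -0.04] twist 0.1 from [0.5355 0.347  0.0146] head -15.07 t 5.5167
```

Request:
play_rows(deltas=[0,0.1,0.03,0,-1,0,0.1,0.06,0,-1,0,0.1,0.1,0,-1,0,0.1,0.1,0,-1])

```text
t: 5.85
eef_pos: [0.5362, 0.3468, 0.0145]
tool_rot: [[0.26, 0.966, 0.001], [0.966, -0.26, 0.001], [0.001, 0.0, -1.0]]
ft_force: [-2.1, -0.7, 5.0]
finger_gap: 0.0117
```

Force went from -2 N to +5 N, so the chisel is down. Release, rise straight, then leave.

Request:
play_rows(deltas=[0,0,0,0,-0.7,0,0,0,0,-0.4,0,0,0,0,-0.4,0,0,0,0,-0.4,0,0,-1,0,-0.4,0,0,-4,0,-0.4,0,0,-8,0,-0.4,0,0,-11,0,-0.4])

```text
t: 6.52
eef_pos: [0.5367, 0.3467, 0.1261]
tool_rot: [[0.26, 0.966, 0.002], [0.966, -0.26, 0.001], [0.001, 0.001, -1.0]]
ft_force: [0.7, 0.7, 0.5]
finger_gap: 0.0253
```

```bash
python3 -c "
from h import *
s,c=grab('wrist'); save(c,'w5.png',(200,80,480,400),1.8); import pickle;pickle.dump((s,c),open('w5.pkl','wb'))
shank(c,s,[.517,.352],z=.023,thr=100)
h=np.radians(TH);p=np.array(PK[2])-.06*np.array([np.cos(h),np.sin(h)]);print('expected shank ctr',p.round(4),TH)
move([.44,-.33,.15],-6)"
```

```text
thr 100 A 1235 px [282. 186.] rect ctr 0.5209 0.3511 size [11.1, 68.9] yaw 165.2 pca [0.5189 0.3519] 165.7
thr 100 A 1229 px [245. 246.] rect ctr 0.5628 0.3067 size [33.4, 34.0] yaw 75.1 pca [0.5604 0.309 ] -140.2
thr 100 A 185 px [307. 259.] rect ctr 0.5847 0.3572 size [12.8, 17.2] yaw 166.3 pca [0.5855 0.3556] -162.9
expected shank ctr [0.5165 0.3527] -15.2
MOVE [-68.11   8.03  -2.32] twist -9.1 from [0.5398 0.3487 0.1329] head -15.08 t 6.5667
```

View pics/w5.png

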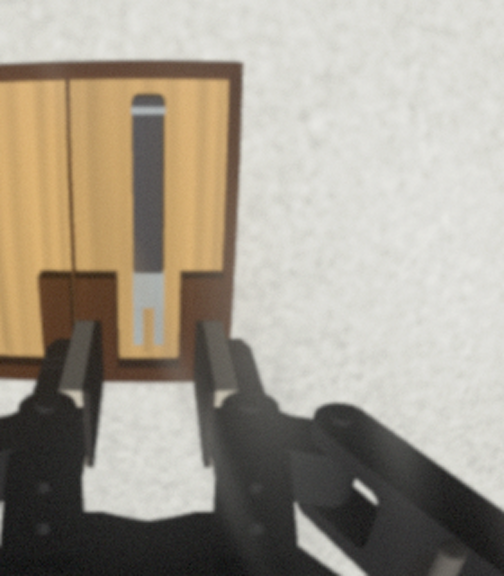

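Crop: the chisel2 head spans columns 133-164 and the pocket 117-181, with the teeth inside (tips at row 345, pocket end at row 358). It is straight and centred. Now chisel3.

Request:
play_rows(deltas=[-68,8,-2.3,-9,0,-68,8,-2.3,-9,0,-68,8,-2.3,-9,0,-68,8,-2.3,-9,0,-68,8,-2.3,-9,0,-68,8,-2.3,-9,0,-68,8,-2.3,-9,0,-68,8,-2.3,-9,0])

```text
t: 7.23
eef_pos: [0.4872, 0.0151, 0.1352]
tool_rot: [[0.105, 0.994, 0.001], [0.994, -0.105, -0.0], [-0.0, 0.001, -1.0]]
ft_force: [2.2, -0.7, 0.9]
finger_gap: 0.0429
```

```bash
python3 -c "
from h import *
move([.44,-.33,.15],-6)"
```

```text
MOVE [-34.81  -1.06  -1.48] twist -0.1 from [0.4872 0.0151 0.1352] head -6.05 t 7.2333
```

Request:
play_rows(deltas=[-34.8,-1,-1.5,0,0,-34.8,-1,-1.5,0,0,-34.8,-1,-1.5,0,0,-34.8,-1,-1.5,0,0,-34.8,-1,-1.5,0,0,-34.8,-1,-1.5,0,0,-34.8,-1,-1.5,0,0,-34.8,-1,-1.5,0,0])

```text
t: 7.9
eef_pos: [0.4423, -0.3153, 0.1495]
tool_rot: [[0.106, 0.994, 0.001], [0.994, -0.106, -0.001], [-0.0, 0.001, -1.0]]
ft_force: [1.1, -0.5, 0.2]
finger_gap: 0.0424
```

```bash
python3 -c "
from h import *
move([.44,-.33,.15],-6)"
```

```text
MOVE [-1.49 -0.07 -0.05] twist -0.1 from [ 0.4423 -0.3153  0.1495] head -6.1 t 7.9
```

Request:
play_rows(deltas=[-1.2,0,0,0,0,-1.2,0,0,0,0,-1.2,0,0,0,0,-1.2,0,0,0,0])

```text
t: 8.23
eef_pos: [0.4416, -0.3238, 0.1488]
tool_rot: [[0.105, 0.994, -0.0], [0.994, -0.105, 0.001], [0.001, -0.001, -1.0]]
ft_force: [-0.1, 0.1, -0.5]
finger_gap: 0.0429
```

```bash
python3 -c "
from h import *
s,c=grab('wrist'); print(s['eef_pos']); import pickle;pickle.dump((s,c),open('w6.pkl','wb'))
shank(c,s,[.421,-.329],z=.012)"
```

```text
[ 0.44156552 -0.32375802  0.14882221]
thr 138.0 A 1275 px [271. 177.] rect ctr 0.4237 -0.33 size [16.4, 71.7] yaw 174.1 pca [ 0.4228 -0.3309] 175.1
thr 138.0 A 103 px [270. 132.] rect ctr 0.3828 -0.3272 size [5.2, 12.8] yaw 83.6 pca [ 0.3826 -0.3274] 86.9
```

```bash
python3 -c "
from h import *
move([.440,-.332,.0047],-5)"
```

```text
MOVE [-0.87 -0.08 14.42] twist -1.0 from [ 0.4417 -0.3235  0.1489] head -5.99 t 8.2833
```

Request:
play_rows(deltas=[-0.9,-0.1,4,-1,0,-0.9,-0.1,8,-1,0,-0.9,-0.1,11,-1,0,-0.9,-0.1,13,-1,0,-0.9,-0.1,14,-1,0,-0.9,-0.1,14.2,-1,0,-0.9,-0.1,14.2,-1,0,-0.9,-0.1,14.2,-1,0])

```text
t: 8.95
eef_pos: [0.4409, -0.3341, 0.0083]
tool_rot: [[0.088, 0.996, 0.002], [0.996, -0.088, -0.002], [-0.002, 0.002, -1.0]]
ft_force: [0.0, -0.8, 0.6]
finger_gap: 0.0427
```

```bash
python3 -c "
from h import *
move([.440,-.332,.0047],-5)
s,c=grab('wrist'); save(c,'w7.png',(150,150,410,420),2.2)"
```

```text
MOVE [ 0.2  -0.11  0.36] twist -0.0 from [ 0.4409 -0.3341  0.0083] head -5.02 t 8.95
```

View pics/w7.png

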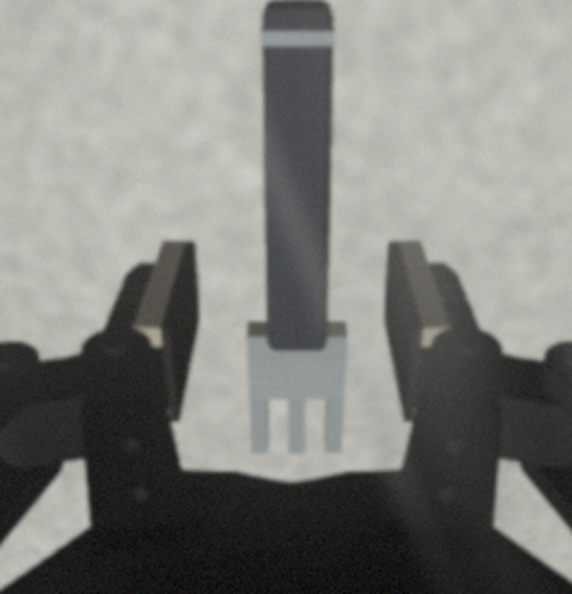

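Three-toothed chisel centred between the fingers (shank at crop column 297). Close and lift.

Request:
play_rows(deltas=[0.1,0,0.2,0,0,0.1,0,0.35,0,-1,0.1,0,0.35,0,-1,0.1,0,0.35,0,-1,0.1,0,0.35,0,-1,0.1,0,0.35,0,-1,0.1,0,0.35,0,-1,0.1,0,0.35,0,-1])

```text
t: 9.67
eef_pos: [0.4399, -0.333, 0.004]
tool_rot: [[0.089, 0.996, 0.0], [0.996, -0.089, -0.0], [-0.0, 0.0, -1.0]]
ft_force: [-0.7, 1.5, 6.0]
finger_gap: 0.0123
```

Request:
play_rows(deltas=[0,0,-0.5,0,-1,0,0,-3,0,-1,0,0,-7,0,-1,0,0,-11,0,-1,0,0,-14,0,-1,0,0,-15,0,-1])

```text
t: 10.17
eef_pos: [0.4418, -0.3345, 0.1584]
tool_rot: [[0.089, 0.996, 0.007], [0.996, -0.089, -0.006], [-0.005, 0.008, -1.0]]
ft_force: [0.4, -0.8, -1.7]
finger_gap: 0.0123
```

```bash
python3 -c "
from h import *
move([.50,.26,.16],-15.2)"
```

```text
MOVE [59.73  0.54 -0.46] twist 10.1 from [ 0.4418 -0.3345  0.1584] head -5.08 t 10.1667
```

Request:
play_rows(deltas=[59.7,2,-0.5,10,-1,59.7,2,-0.5,10,-1,59.7,2,-0.5,10,-1,59.7,2,-0.5,10,-1,59.7,2,-0.5,10,-1,59.7,2,-0.5,10,-1,59.7,2,-0.5,10,-1,59.7,2,-0.5,10,-1])

```text
t: 10.83
eef_pos: [0.4792, -0.002, 0.155]
tool_rot: [[0.26, 0.966, -0.002], [0.966, -0.26, -0.0], [-0.001, -0.002, -1.0]]
ft_force: [0.6, 0.3, -2.2]
finger_gap: 0.012
```

```bash
python3 -c "
from h import *
s,c=grab('wrist'); import pickle;pickle.dump((s,c),open('w8.pkl','wb'))
g=c['frame'].astype(float).mean(2)
for v in(180,200,220,240,330):
  d=np.gradient(cv2.GaussianBlur(g,(3,3),0)[v,255:312]); print(v,255+d[:28].argmin(),283+d[28:].argmax())
save(c,'w8.png',(200,130,370,400),2.2)
place(3,.039,0,.05)"
```

```text
180 258 298
200 264 298
220 266 298
240 267 297
330 281 309
TCP [0.5179 0.2777]
MOVE [27.26 -3.33 10.68] twist 0.3 from [0.4802 0.005  0.1552] head -14.87 t 10.8833
```

View pics/w8.png

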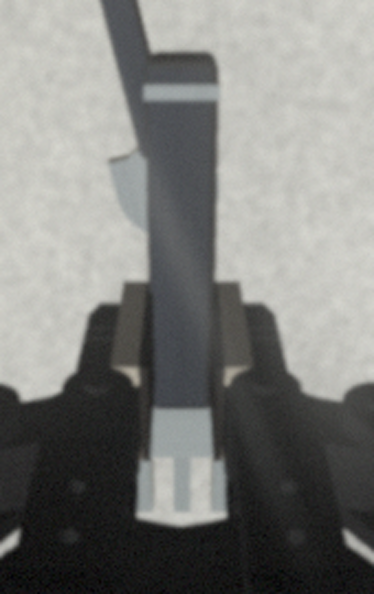

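The three-toothed chisel is straight in the grip (shank column 181, junction row 408), held as chisel2 was.

Request:
play_rows(deltas=[27.3,-3.3,0,0,-1,27.3,-3.3,0,0,-1,27.3,-3.3,0,0,-1,27.3,-3.3,0,0,-1,27.3,-3.3,0,0,-1,27.3,-3.3,0,0,-1,27.3,-3.3,5,0,-1,27.3,-3.3,9,0,-1])

```text
t: 11.55
eef_pos: [0.5217, 0.2716, 0.0781]
tool_rot: [[0.257, 0.966, 0.007], [0.967, -0.257, 0.005], [0.006, 0.006, -1.0]]
ft_force: [1.1, -1.0, -2.7]
finger_gap: 0.012
```

Request:
play_rows(deltas=[0,0,0,0,-1,0,0,0,0,-1])

```text
t: 11.72
eef_pos: [0.517, 0.2659, 0.0744]
tool_rot: [[0.259, 0.966, -0.007], [0.966, -0.259, -0.004], [-0.006, -0.006, -1.0]]
ft_force: [-0.2, -0.4, -0.5]
finger_gap: 0.0119
```

```bash
python3 -c "
from h import *
print(manip.sense()['ft_force'])
place(3,.039,.0002,.018)"
```

```text
[-0.15440472 -0.3588711  -0.45447155]
TCP [0.5178 0.2775]
MOVE [ 1.18 -0.19  5.64] twist 0.2 from [0.517  0.2659 0.0744] head -15.02 t 11.7167
```

Request:
play_rows(deltas=[1.1,-0.1,1,0.2,-1,1.1,-0.1,2.5,0.2,-1,1.1,-0.1,3.5,0.2,-1,1.1,-0.1,4,0.2,-1,1.1,-0.1,4,0.2,-1,1.1,-0.1,4,0.2,-1,1.1,-0.1,4,0.2,-1])

```text
t: 12.3
eef_pos: [0.5218, 0.2779, 0.0385]
tool_rot: [[0.264, 0.965, 0.002], [0.965, -0.264, 0.001], [0.001, 0.001, -1.0]]
ft_force: [0.5, 0.4, -2.6]
finger_gap: 0.0121
```

```bash
python3 -c "
from h import *
print(manip.sense()['ft_force'])
place(3,.039,.0002,.0145)"
```

```text
[ 0.4792299   0.40989185 -2.57077451]
TCP [0.5178 0.2775]
MOVE [-0.14 -0.37  2.4 ] twist -0.1 from [0.5218 0.2779 0.0385] head -15.3 t 12.3
```

Request:
play_rows(deltas=[-0.1,-0.35,0.8,0,-1,-0.1,-0.35,1.5,0,-1,-0.1,-0.35,1.9,0,-1,-0.1,-0.35,2.1,0,-1,-0.1,-0.35,2.1,0,-1,-0.1,-0.35,2.1,0,-1])

```text
t: 12.8
eef_pos: [0.5175, 0.2777, 0.0163]
tool_rot: [[0.263, 0.965, -0.0], [0.965, -0.263, -0.0], [-0.0, -0.0, -1.0]]
ft_force: [0.6, -0.6, -0.8]
finger_gap: 0.012
```

```bash
python3 -c "
from h import *
print(manip.sense()['ft_force'])
place(3,.039,.0002,.0142)"
```

```text
[ 0.6397546  -0.61910654 -0.78230833]
TCP [0.5178 0.2775]
MOVE [-0.01  0.04  0.21] twist -0.1 from [0.5175 0.2777 0.0163] head -15.28 t 12.8
```

Request:
play_rows(deltas=[0,0,0.1,0,-1,0,0,0.15,0,-1,0,0,0.2,0,-1,0,0,0.22,0,-1,0,0,0.22,0,-1])

```text
t: 13.22
eef_pos: [0.5174, 0.2777, 0.0143]
tool_rot: [[0.263, 0.965, 0.0], [0.965, -0.263, -0.0], [-0.0, 0.0, -1.0]]
ft_force: [-0.6, 1.6, -0.9]
finger_gap: 0.0119
```

Request:
play_rows(deltas=[0,0,0.03,0,-1,0,0,0.06,0,-1,0,0,0.06,0,-1])

```text
t: 13.47
eef_pos: [0.5175, 0.2778, 0.014]
tool_rot: [[0.263, 0.965, 0.0], [0.965, -0.263, 0.0], [0.0, 0.0, -1.0]]
ft_force: [-1.2, -0.4, 1.0]
finger_gap: 0.0115
```

Request:
play_rows(deltas=[0,0,0.03,0,-1,0,0,0.03,0,-0.7,0,0,0.03,0,-0.4,0,0,0.03,0,-0.4,0,0,0,0,-0.4,0,0,-1,0,-0.4,0,0,-4,0,-0.4,0,0,-8,0,-0.4])

```text
t: 14.13
eef_pos: [0.5154, 0.2767, 0.0922]
tool_rot: [[0.263, 0.965, -0.006], [0.965, -0.263, -0.003], [-0.005, -0.005, -1.0]]
ft_force: [0.6, 0.7, -0.2]
finger_gap: 0.0258
```

Request:
play_rows(deltas=[0,0,-3,0,-0.4,0,0,-3,0,-0.4,0,0,-3,0,-0.4])

```text
t: 14.38
eef_pos: [0.5186, 0.2784, 0.1265]
tool_rot: [[0.263, 0.965, 0.005], [0.965, -0.263, 0.002], [0.004, 0.004, -1.0]]
ft_force: [-0.7, -0.2, -0.3]
finger_gap: 0.0259
```

```bash
python3 -c "
from h import *
s,c=grab('wrist'); save(c,'w9.png',(130,60,430,360),1.9); print(s['eef_pos'])
move([.444,-.1785,.15],-4)"
```

```text
[0.51863146 0.27836448 0.12645827]
MOVE [-45.95   4.94  -2.58] twist -11.3 from [0.5174 0.2778 0.1245] head -15.27 t 14.4333
```

View pics/w9.png

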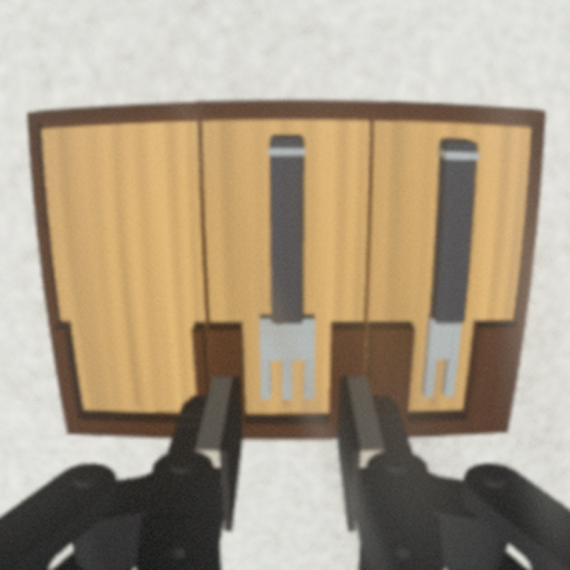

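w9: the chisel3 head spans columns 259-315 in its pocket at 243-330, so it is centred with the teeth inside. Chisel2 is unchanged. Now chisel5.

Request:
play_rows(deltas=[-46,4.9,-2.6,-11,0,-46,4.9,-2.6,-11,0,-46,4.9,-2.6,-11,0,-46,4.9,-2.6,-11,0,-46,4.9,-2.6,-11,0,-46,4.9,-2.6,-11,0,-46,4.9,-2.6,-11,0,-46,4.9,-2.6,-11,0])

```text
t: 15.1
eef_pos: [0.4624, -0.0521, 0.1411]
tool_rot: [[0.074, 0.997, -0.003], [0.997, -0.074, 0.0], [0.0, -0.003, -1.0]]
ft_force: [1.1, -0.4, -0.3]
finger_gap: 0.0427
```

```bash
python3 -c "
from h import *
move([.444,-.1785,.15],-4)"
```

```text
MOVE [-12.74  -0.9   -0.89] twist -0.3 from [ 0.4624 -0.0521  0.1411] head -4.25 t 15.1
```

Request:
play_rows(deltas=[-12.2,-0.9,-0.9,0,0,-12.2,-0.9,-0.9,0,0,-12.2,-0.9,-0.9,0,0,-12.2,-0.9,-0.9,0,0,-12.2,-0.9,-0.9,0,0,-12.2,-0.9,-0.9,0,0,-12.2,-0.9,-0.9,0,0,-12.2,-0.9,-0.9,0,0])

```text
t: 15.77
eef_pos: [0.4461, -0.17, 0.1509]
tool_rot: [[0.072, 0.997, -0.001], [0.997, -0.072, 0.001], [0.001, -0.001, -1.0]]
ft_force: [0.9, -0.7, 0.8]
finger_gap: 0.0423
```

```bash
python3 -c "
from h import *
s,c=grab('wrist'); print(s['eef_pos']); import pickle;pickle.dump((s,c),open('w10.pkl','wb'))
shank(c,s,[.424,-.177],z=.012)
move([.444,-.1785,.0047],-4)"
```

```text
[ 0.44611296 -0.17001827  0.15086648]
thr 136.0 A 1311 px [272. 174.] rect ctr 0.4254 -0.1722 size [24.6, 72.1] yaw 176.9 pca [ 0.4252 -0.1771] 178.8
thr 136.0 A 99 px [271. 127.] rect ctr 0.3832 -0.1752 size [5.2, 12.9] yaw 85.5 pca [ 0.3835 -0.175 ] 87.5
MOVE [-0.86 -0.15 14.63] twist -0.1 from [ 0.4462 -0.1701  0.151 ] head -4.14 t 15.8167
```

Request:
play_rows(deltas=[-0.8,-0.4,4,-1,0,-0.8,-0.4,8,-1,0,-0.8,-0.4,11,-1,0,-0.8,-0.4,13,-1,0,-0.8,-0.4,14,-1,0,-0.8,-0.4,14.3,-1,0,-0.8,-0.4,14.3,-1,0,-0.8,-0.4,14.3,-1,0])

```text
t: 16.48
eef_pos: [0.4424, -0.1789, 0.009]
tool_rot: [[0.056, 0.998, 0.001], [0.998, -0.056, -0.001], [-0.0, 0.001, -1.0]]
ft_force: [0.4, -0.1, 1.0]
finger_gap: 0.0429
```

```bash
python3 -c "
from h import *
move([.4415,-.178,.0045],-3)
s,c=grab('wrist'); save(c,'w11.png',(150,150,410,420),2.2)"
```

```text
MOVE [ 0.08 -0.09  0.45] twist -0.2 from [ 0.4424 -0.1789  0.009 ] head -3.21 t 16.4833
```

View pics/w11.png

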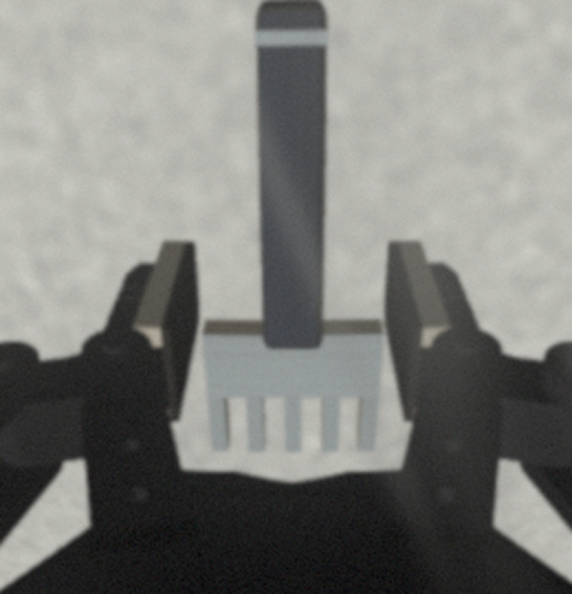

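Five-toothed chisel straddled, shank at crop column 292. Close and lift.

Request:
play_rows(deltas=[0.1,-0.05,0.2,0,0,0.1,-0.05,0.4,0,-1,0.1,-0.05,0.4,0,-1,0.1,-0.05,0.4,0,-1,0.1,-0.05,0.4,0,-1,0.1,-0.05,0.4,0,-1,0.1,-0.05,0.4,0,-1,0.1,-0.05,0.4,0,-1])

```text
t: 17.2
eef_pos: [0.4413, -0.1782, 0.0049]
tool_rot: [[0.057, 0.998, 0.0], [0.998, -0.057, -0.0], [-0.0, 0.0, -1.0]]
ft_force: [-1.2, 1.0, 5.8]
finger_gap: 0.0122
```

Request:
play_rows(deltas=[0,0,-0.5,0,-1,0,0,-3,0,-1,0,0,-7,0,-1,0,0,-11,0,-1,0,0,-14,0,-1,0,0,-15,0,-1])

```text
t: 17.7
eef_pos: [0.4434, -0.1792, 0.1593]
tool_rot: [[0.057, 0.998, 0.008], [0.998, -0.057, -0.004], [-0.003, 0.008, -1.0]]
ft_force: [1.2, -1.0, -1.3]
finger_gap: 0.0124
```

```bash
python3 -c "
from h import *
place(5,.039,.0002,.12)"
```

```text
TCP [0.4989 0.208 ]
MOVE [38.99  3.29  3.83] twist 11.9 from [ 0.4434 -0.1792  0.1593] head -3.28 t 17.7
```

Request:
play_rows(deltas=[39,3.3,3,12,-1,39,3.3,3,12,-1,39,3.3,3,12,-1,39,3.3,3,12,-1,39,3.3,3,12,-1,39,3.3,3,12,-1,39,3.3,3,12,-1,39,3.3,3,12,-1])

```text
t: 18.37
eef_pos: [0.4868, 0.1462, 0.1292]
tool_rot: [[0.263, 0.965, -0.0], [0.965, -0.263, -0.0], [-0.0, -0.0, -1.0]]
ft_force: [0.9, -0.4, -1.3]
finger_gap: 0.012
```

```bash
python3 -c "
from h import *
place(5,.039,.0002,.08)"
```

```text
TCP [0.4989 0.208 ]
MOVE [ 6.29 -0.46  4.92] twist -0.1 from [0.4868 0.1462 0.1292] head -15.27 t 18.3667
```

Request:
play_rows(deltas=[3,-0.4,1,0,-1,5.6,-0.4,2.5,0,-1,5.6,-0.4,4,0,-1,5.6,-0.4,5,0,-1,5.6,-0.4,5,0,-1,5.6,-0.4,5,0,-1,5.6,-0.4,5,0,-1,5.6,-0.4,5,0,-1])

```text
t: 19.03
eef_pos: [0.4987, 0.1988, 0.0804]
tool_rot: [[0.265, 0.964, 0.002], [0.964, -0.265, 0.001], [0.001, 0.002, -1.0]]
ft_force: [0.2, 0.3, -1.5]
finger_gap: 0.0118
```

```bash
python3 -c "
from h import *
s,c=grab('wrist'); save(c,'w12.png',(130,80,430,400),1.8); print(s['ft_force'])
g=c['frame'].astype(float).mean(2); print('col',g[300:330:2,283].round(0), g[166:180:2,283].round(0))
for v in(200,220,240):
  d=np.gradient(cv2.GaussianBlur(g,(3,3),0)[v,255:312]); print(v,255+d[:28].argmin(),283+d[28:].argmax())
place(5,.039,.0002,.017)"
```

```text
[ 0.23593655  0.29459791 -1.54902436]
col [ 83.  81.  77.  81.  84.  80.  81. 117. 173. 181. 183. 184. 181. 185.
 184.] [ 98. 155. 186. 187. 173. 113.  89.]
200 266 298
220 266 298
240 267 298
TCP [0.4989 0.208 ]
MOVE [ 0.89 -0.23  6.34] twist -0.1 from [0.4987 0.1988 0.0804] head -15.34 t 19.0833
```

View pics/w12.png

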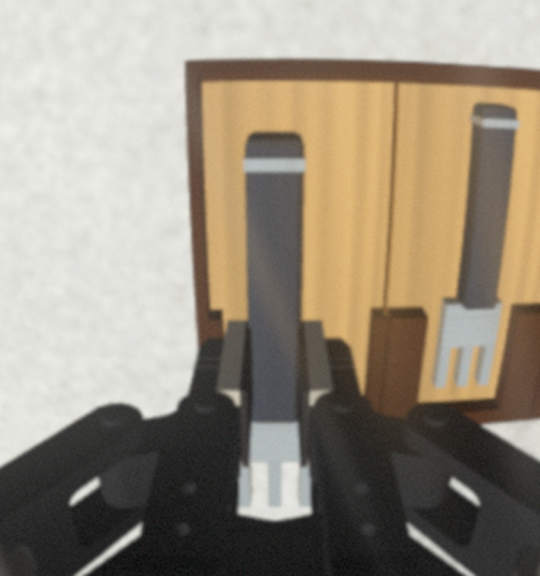

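The five-toothed chisel hangs straight (shank column 274 in the crop), 9 mm left of the target as the numbers say. Correct that and lower.

Request:
play_rows(deltas=[0.9,-0.2,0,0,-1,0.9,-0.2,2,0,-1,0.9,-0.2,4,0,-1,0.9,-0.2,4.5,0,-1,0.9,-0.2,4.7,0,-1,0.9,-0.2,4.7,0,-1,0.9,-0.2,4.7,0,-1,0.9,-0.2,4.7,0,-1])

```text
t: 19.75
eef_pos: [0.4993, 0.2089, 0.0335]
tool_rot: [[0.264, 0.965, 0.002], [0.965, -0.264, 0.001], [0.001, 0.002, -1.0]]
ft_force: [0.6, 0.5, -1.8]
finger_gap: 0.0118
```

```bash
python3 -c "
from h import *
place(5,.0386,.0002,.0165)"
```

```text
TCP [0.4993 0.2079]
MOVE [-0.1   0.02  1.7 ] twist -0.1 from [0.4993 0.2089 0.0335] head -15.28 t 19.75
```

Request:
play_rows(deltas=[-0.1,0,0.5,0,-1,-0.1,0,1,0,-1,-0.1,0,1.4,0,-1,-0.1,0,1.6,0,-1,-0.1,0,1.6,0,-1,-0.1,0,1.6,0,-1,-0.1,0,1.6,0,-1])

```text
t: 20.33
eef_pos: [0.4984, 0.2076, 0.0164]
tool_rot: [[0.264, 0.965, 0.0], [0.965, -0.264, 0.0], [0.0, 0.0, -1.0]]
ft_force: [0.8, 0.1, -1.6]
finger_gap: 0.0122
```

```bash
python3 -c "
from h import *
place(5,.0386,.0002,.0148)"
```

```text
TCP [0.4993 0.2079]
MOVE [0.05 0.08 0.16] twist -0.1 from [0.4984 0.2076 0.0164] head -15.28 t 20.3333
```

Request:
play_rows(deltas=[0.05,0.08,0.06,0,-1,0.05,0.08,0.12,0,-1,0.05,0.08,0.16,0,-1,0.05,0.08,0.18,0,-1,0.05,0.08,0.18,0,-1])

```text
t: 20.75
eef_pos: [0.4994, 0.2079, 0.0149]
tool_rot: [[0.263, 0.965, 0.001], [0.965, -0.263, 0.0], [0.0, 0.001, -1.0]]
ft_force: [-0.2, -0.1, 1.7]
finger_gap: 0.0122
```

Contact: force went from -1.6 to +1.7 N. A touch lower, then release.

Request:
play_rows(deltas=[0,0,0.03,0,-1,0,0,0.03,0,-0.7,0,0,0.03,0,-0.4,0,0,0.03,0,-0.4,0,0,0,0,-0.4,0,0,-1,0,-0.4,0,0,-4,0,-0.4,0,0,-8,0,-0.4])

```text
t: 21.42
eef_pos: [0.497, 0.207, 0.0934]
tool_rot: [[0.264, 0.965, -0.007], [0.965, -0.264, -0.003], [-0.004, -0.006, -1.0]]
ft_force: [0.6, 1.1, 0.2]
finger_gap: 0.0253
```

```bash
python3 -c "
from h import *
move([.545,.274,.17],-15.2)"
```

```text
MOVE [ 7.69  2.82 -7.71] twist -0.1 from [0.497  0.207  0.0934] head -15.28 t 21.4167
```

Request:
play_rows(deltas=[0,0,-4,0,-0.4,4,3,-7,0,-0.4,7.6,5.5,-8,0,-0.4,7.6,5.5,-8,0,-0.4,7.6,5.5,-8,0,-0.4,7.6,5.5,-8,0,-0.4,7.6,5.5,-8,0,-0.4,7.6,5.5,-8,0,-0.4])

```text
t: 22.08
eef_pos: [0.5709, 0.2658, 0.174]
tool_rot: [[0.264, 0.965, -0.002], [0.965, -0.264, -0.001], [-0.002, -0.002, -1.0]]
ft_force: [0.1, -0.1, 0.1]
finger_gap: 0.0256
```

```bash
python3 - <<'E'
from h import *
import pickle
s,c=grab('wrist'); save(c,'w13.png',(100,0,460,330),1.8); print(s['eef_pos'],s['ft_force']); pickle.dump((s,c),open('w13.pkl','wb'))
h=np.radians(TH);ex=np.array([np.cos(h),np.sin(h)]);ey=np.array([-ex[1],ex[0]])
g=c["frame"].astype(float).min(2)
for k in(2,3,5):
    print(k)
    X,Y=np.meshgrid(np.arange(-118,45,.5),np.arange(-35,35,.25),indexing='ij'); 
    def I(z):
        p=np.array(PK[k])+(X[...,None]*ex+Y[...,None]*ey)/1e3
        uv=proj(c,np.dstack([p,np.full(X.shape,z)]).reshape(-1,3),s).astype(np.float32).reshape(*X.shape,2)
        return cv2.remap(c["frame"],uv[...,0],uv[...,1],cv2.INTER_LINEAR).astype(float)
    J=I(.024)[...,0]; 
    for lo in(-88,-60,-35):
        pr=J[(X[:,0]>lo)&(X[:,0]<lo+12)].mean(0); d=np.gradient(pr); q=np.abs(Y[0])<14
        print(" shank edges y at x",lo+6,Y[0][q][d[q].argmin()],Y[0][q][d[q].argmax()])
    B=I(.017)[...,2]; pr=B[(X[:,0]>-14)&(X[:,0]<-4)].mean(0); d=np.gradient(pr); print(" head edges y",Y[0][d[:140].argmax()],Y[0][140+d[140:].argmin()])
    st=J[:,np.abs(Y[0])<4].mean(1); d=np.gradient(st); q=np.abs(X[:,0]+20)<8; print(" junction x",X[q,0][d[q].argmax()])
E
```

```text
[0.57088284 0.26577302 0.17399131] [ 0.06962223 -0.11892924  0.09413125]
2
 shank edges y at x -82 -9.5 6.0
 shank edges y at x -54 -10.0 6.0
 shank edges y at x -29 -9.5 6.0
 head edges y -8.0 13.0
 junction x -19.5
3
 shank edges y at x -82 -6.75 7.25
 shank edges y at x -54 -6.0 7.25
 shank edges y at x -29 -6.25 7.25
 head edges y -12.25 12.75
 junction x -19.5
5
 shank edges y at x -82 -6.25 9.75
 shank edges y at x -54 -6.0 9.75
 shank edges y at x -29 -6.0 9.75
 head edges y -22.0 23.0
 junction x -19.0
```

View pics/w13.png

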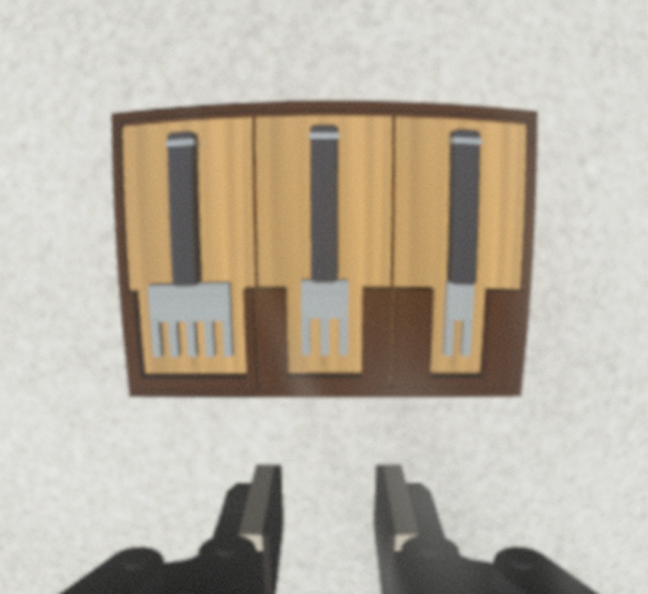

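All three chisels lie flat, straight and centred, with their teeth inside the right pockets. The force is about zero and the gripper is clear. Handing in.

```bash
python3 -c "
from h import *
print(manip.sign_off(), manip.sense()['t'])"
```

```text
the job is handed in; nothing more can be done
the job is handed in; nothing more can be done
```

All three toothed chisels are in their own pockets: the two-toothed in the narrowest, then the three-toothed in the middle one, then the five-toothed in the widest. I lowered each one until the force reading showed contact before opening the fingers, and handed in after about 22 s of the 96 s allowed.

- **Fit:** the last wrist picture showed each chisel straight, the head within about 1 mm of the pocket's centreline and about 0.5 to 1 mm of its centre along the length. The teeth were inside, pointing at the closed end.
- **Forces:** the highest force I read between moves was about 6 N. The reading was about zero at the end, with the gripper clear of everything.
- **Not fully settled:** the final head-edge reading for the two-toothed chisel (-8 to 13 mm) caught the pocket wall on one side. I judged that one from its shank edges and the picture instead.
- **Bystanders:** I planned the moves clear of the two smooth chisels, the mallet and the jar, and felt no contact. I took no last overhead picture to confirm they had not moved.

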